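# Slide the saucer round the bottle and cup into its spring bracket

## Task

The washer's shaking walks the ceramic saucer along the glass, so park it in its steel spring bracket: slide the saucer on the glass, without lifting it, round the pump bottle and the measuring cup without the saucer or the robot touching either. Push it in between the bracket's spring cheeks until you feel the rubber stop, press it gently against the stop (about 8 newtons on the stop itself, on top of what the sliding takes, and never 14 or more) for about a second, then let go and leave it there, up against the stop. Leave the two spring clamps where they lie.

Things in the scene. Friction and masses are not known exactly. Their poses are not given: they have to be found in the camera images.
- saucer_center (a point): centre (11 mm above the glass) of the loose white ceramic saucer: a thick, barely dished round disc 116 mm in diameter, 22 mm high, 0.2 to 0.42 kg, too wide to grip across; its upright round rim runs from 8 to 22 mm above the glass, over a foot 72 mm in diameter; z up
- dock: steel parking bracket fixed to the glass at the left, its mouth towards the saucer. Origin, on the glass: where the saucer's centre stands, give or take 6 mm, when it is up against the stop; x axis points into the bracket (the way to push in), z up. Steel side rails 30 mm tall run from x = -18 to +88 mm, outer faces 168 mm apart
- dock_mouth (a point): middle of the bracket's mouth, on the glass, 57 mm before its origin. White cheeks (z 5 to 27 mm) on both sides flare from 140 mm apart here to 108 mm, 25 mm before the origin, then run straight to 25 mm past it. Each yields 11 mm on springs and squeezes the saucer by 3 to 4 N; sliding in takes a steady 3 to 10 N (friction varies) and the saucer stays where it is left
- dock_stop: holder of the stop at the inner end of the bracket (origin and axes as the bracket's). Its rubber-faced pad, 60 mm wide, z 4 to 30 mm, is set by a screw: its flat face stands anywhere from x = 52 to 64 mm in the bracket's frame, differently each time. This setting is not measured and must be felt. The pad does not give: pushing on raises the force by several N per mm
- pump_bottle: closed black plastic pump bottle, held fast to the glass; round, 66 mm in diameter, 152 mm tall, with a pump nozzle that reaches 36 mm from the middle along its -x axis at 147 mm height; origin at the centre of its underside
- cup: blue plastic measuring cup without handle, held fast to the glass; round, open at the top, 72 mm in diameter at the rim and narrower below, 85 mm tall; origin at the centre of its underside
- clamp1: loose steel spring clamp lying on its side, about 110 mm long, 55 mm wide, 20 mm tall; origin at its pivot, on the glass
- clamp2: a second, like loose steel spring clamp; origin at its pivot, on the glass
There are look-alikes about, which are no part of the job. Of the things like the part that bears saucer_center, leave any that is red; of the rest the smaller one is meant.

How it is judged (in metres and radians):
On the way, in this order (a step that is already met when the one before it is completed fails the run):
1. the saucer has been brought round into the bracket's mouth, flat on the glass (x of saucer_center in the frame of dock above -0.06 m and y of saucer_center in the frame of dock between -0.02 and 0.02 m and height (world z) of saucer_center below 0.016 m), for 0.1 s.
2. the saucer is pressed against the rubber stop with 4 N or more, steadily for half a second (contact force between saucer and dock_stop above 4 N), for 0.5 s.
At the end, for the whole second after the job is handed in: After having been pressed against the stop, the saucer lies flat and still on the glass between the cheeks, within 6 mm of the bracket's middle line, and where the stop lets it go: its centre within about 9 mm of the bracket's origin along the bracket (x of saucer_center in the frame of dock between -0.0085 and 0.009 m and y of saucer_center in the frame of dock between -0.006 and 0.006 m and angle between saucer_center's own z axis and vertical below 0.05 rad and height (world z) of saucer_center below 0.014 m and linear speed of saucer below 0.01 m/s); the robot touches nothing.
It fails at once if the saucer touches the pump bottle or the measuring cup (contact force between saucer and pump_bottle above 0.3 N or contact force between saucer and cup above 0.3 N).
It fails at once if the robot touches the pump bottle or the measuring cup (contact force between any of the fingers, the arm and pump_bottle above 0.5 N or contact force between any of the fingers, the arm and cup above 0.5 N).
It fails at once if the saucer is pressed against the stop with more than 14 N (contact force between saucer and dock_stop above 14 N).
It fails at once if the saucer is lifted off the glass (more than 8 mm) or tipped (more than 0.2 rad) (height (world z) of saucer_center above 0.019 m or angle between saucer_center's own z axis and vertical above 0.2 rad).
It fails at once if a spring clamp is moved more than 15 mm (distance of any of clamp1, clamp2 from where it was at the start of the episode above 0.015 m).
It also fails if it takes over 72 s, if anything falls off the work surface, if the arm or the gripper's body presses on something with over 40 N, if the wrist force passes 120 N, or if a joint passes its speed limit or range.

## Robot

A 7-joint arm with a two-finger parallel gripper is mounted at the origin on the work surface. World frame = base frame: x ahead of the robot, y to its left, z up, the work surface at z = 0. Lengths are in mm, angles in rad, forces in N, time in s.
With the tool pointing down it reaches from about 400 to 850 mm from the base axis. Payload 6.9 kg.
Tool frame: the origin (TCP) lies on the centre line of the jaws, within the pads' length; the fingertips stand 14 mm ahead of it and the grasp point (between the pads) lies 5 mm behind it; y points along the fingers, x is the direction in which the jaws open and shut, and the axes are right-handed (so a half turn about y gives the same grasp; the last joint's range is limited). The gripper opens to 85 mm and grips with 20 to 120 N. Pads are 22 mm wide; open, the fingers measure 114 mm over their backs; the gripper's body (76 mm by 85 mm) begins 54 mm behind the grasp point. The pads swing forward as they close: fully open they stand 13 mm farther back than shut.
Start: joints at [1.377, 0.507, -0.238, 1.5, 0.126, 1.149, -0.155], TCP at [184.551, -597.12, 245.275] pointing down, gripper open.
Joint ranges: [-3.08, 3.08], [-0.24, 2.05], [-1.43, 1.35], [0, 2.5], [-1.52, 4.66], [0.17, 1.96], [-2.89, 2.89]. Speed limits (rad/s): [2.39, 2.39, 3.14, 3.14, 3.14, 3.14, 3.14].

## Interface

Orientations are given as a unit quaternion [x, y, z, w].
In Python, from workcell import robot gives the robot as it stands.
- The arm moves only by the tool step_arm, never from a script. Its argument "rows" is a list of rows, each an object with "travel": the shift along the world's x, y, z in mm, a list of three; "angular": the turn, a rotation vector about the world's x, y, z in degrees, a list of three. A call has 1 to 20 rows; each row is the pose to reach, as a shift and turn from the pose commanded when the call began; what a row does not reach only later rows make up. A row lasts 1/8 s, in which the tool goes at most 62.5 mm and 10.7 degrees, less where a joint would pass 70% of its speed; a pose out of reach is approached as far as the arm can. A call with a gripper value outside its range is refused whole. "hand" is the closure in counts, from 0 (fully open) to 255 (shut), set as the call begins (left out, the last holds). The fingers move at their own pace and stop on an object; "grip_force" is the grip in N (left out, the last holds). Time passes only in rows, so rows that repeat a pose let the fingers close. It gives the time, the measured TCP pose, the force and the opening at its end, in the units of the state.
- robot.read_state(): the state, without advancing time (a new reading comes with each control period).
- robot.grab_frame(name): name is "scene" or "top" or "wrist"; returns the picture (420x560x3 uint8, red, green, blue); there is no depth.
- robot.calibration(name): a dict with "camera_matrix" (3x3 intrinsics, pixels), "k1" (the pictures are not rectified: a ray, as slopes to the right and down, at radius r is drawn at 1 + k1 r^2 times it, then the intrinsics apply), "extrinsics" (4x4, takes a point from world to camera coordinates). Camera axes: x right, y down, z forward; pixel columns grow to the right and rows downward; lengths in mm; the calibration is good to about 2 mm. A picture is of the moment at which its call begins: read the wrist's pose just before it. calibration takes no time and is no camera call; for the wrist camera it gives the pose at the moment of the call.
- robot.sign_off(): hands the job in, once; it reports no verdict.
The state is a dict: "time_s": time; "q": joint angles; "qd": joint speeds; "joint_efforts": joint torques, N m; "tool_pos": TCP position; "tool_rot": TCP orientation; "wrist_force": force on the tool from outside, world axes, zero at the start; "ft_torque": the same for the moment, N m; "opening": opening from 0.0 (shut) to 1.0 (fully open).
Only numpy, scipy, OpenCV 4.12 (cv2) and the standard library are available. Lean on these libraries where they do the work, as an engineer would, in place of code of your own. Each camera call takes 0.05 s, during which the arm holds its last target.

## Working session

There is one attempt and no reset: what is moved stays moved. The work goes in short steps, Python scripts to look and compute and a tool call to move; the robot and the scene stay as the last step left them, time stands still between calls to the robot, and variables do not carry over. Pictures are saved under pics/ and viewed, and the job is handed in when it is done.

Besides the shell and the picture viewer there is one more tool, called after "Emit:" by a JSON object that holds its "api" and its "payload", one argument or row to a line. step_arm: Moves the arm, as the interface text tells. Its arguments: {"type":"object","properties":{"rows":{"type":"array","items":{"type":"object","properties":{"travel":{"type":"array","items":{"type":"number"}},"angular":{"type":"array","items":{"type":"number"}}}}},"hand":{"type":"number"},"grip_force":{"type":"number"}},"required":["rows"]}

```bash
mkdir -p pics; ls
python3 - <<'E'
from workcell import robot
import cv2, numpy as np
np.set_printoptions(precision=4,suppress=True)
s=robot.read_state(); print(s)
for n in ("scene","top","wrist"):
    c=robot.calibration(n); print(n,c)
    cv2.imwrite(f"pics/{n}0.png",robot.grab_frame(n)[:,:,::-1])
E
```

```text
pics
{'time_s': 0.0, 'q': array([ 1.3765,  0.5083, -0.2375,  1.5011,  0.1257,  1.1489, -0.1548]), 'qd': array([ 0.0006, -0.0015,  0.0004, -0.0008, -0.0011, -0.0011,  0.0028]), 'joint_efforts': array([ -0.0003, -62.06  ,  -2.1868, -24.9657,   0.0127,   0.0121,
         0.    ]), 'tool_pos': array([ 184.3762, -596.6777,  244.4477]), 'tool_rot': array([-0.5687,  0.4202, -0.4192,  0.5694]), 'wrist_force': array([-0.1543,  0.7586, -0.7103]), 'ft_torque': array([-0.0455, -0.0681,  0.0153]), 'opening': 0.9971350311304316}
scene {'camera_matrix': array([[454.916 ,   0.    , 285.4366],
       [  0.    , 454.916 , 212.7558],
       [  0.    ,   0.    ,   1.    ]]), 'k1': 0.014945919312625058, 'extrinsics': array([[  -0.3753,    0.9269,    0.0086,  288.279 ],
       [   0.6721,    0.2785,   -0.6861, -338.9652],
       [  -0.6383,   -0.2517,   -0.7275, 1668.1911],
       [   0.    ,    0.    ,    0.    ,    1.    ]])}
top {'camera_matrix': array([[464.0622,   0.    , 278.8158],
       [  0.    , 464.0622, 208.4001],
       [  0.    ,   0.    ,   1.    ]]), 'k1': 0.028087924930178303, 'extrinsics': array([[  -0.023 ,   -0.9997,   -0.0101,  -90.1548],
       [  -0.9868,    0.0243,   -0.1604,  566.774 ],
       [   0.1606,    0.0062,   -0.987 , 1234.9086],
       [   0.    ,    0.    ,    0.    ,    1.    ]])}
wrist {'camera_matrix': array([[361.6538,   0.    , 278.2986],
       [  0.    , 361.6538, 212.2725],
       [  0.    ,   0.    ,   1.    ]]), 'k1': -0.025883246460282523, 'extrinsics': array([[   0.2951,   -0.9555,   -0.0014, -625.2145],
       [  -0.9027,   -0.2793,    0.3273,  -41.5311],
       [  -0.3132,   -0.0953,   -0.9449,  381.0309],
       [   0.    ,    0.    ,    0.    ,    1.    ]])}
```

View pics/scene0.png

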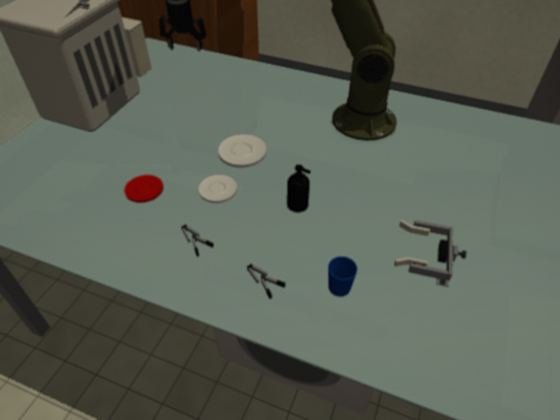

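View pics/top0.png

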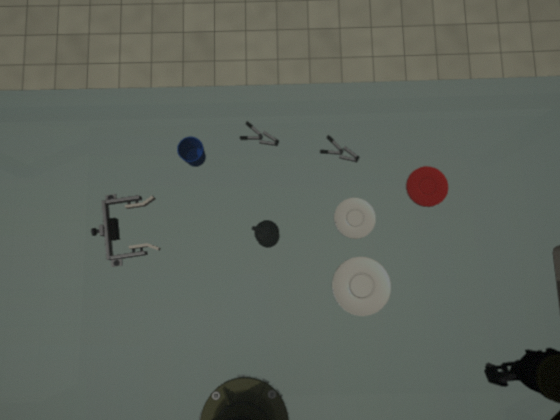

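View pics/wrist0.png

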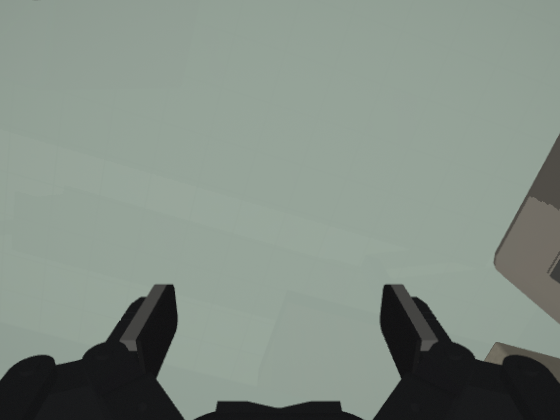

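Candidates in the top view are the small white plate (355,218), the larger white plate (362,286) and the red plate (427,186). I rule out the red one, and of the two white ones the smaller is meant, so (355,218). Next a close crop to check that choice, and measurements.

```bash
cat > h.py <<'E'
import numpy as np, cv2
np.set_printoptions(precision=2,suppress=True)
def rays(c,px):
    K=c["camera_matrix"]; E=np.asarray(c["extrinsics"]); d=np.array([c["k1"],0,0,0.])
    p=cv2.undistortPoints(np.asarray(px,float).reshape(-1,1,2),K,d).reshape(-1,2)
    D=np.c_[p,np.ones(len(p))]@E[:3,:3]; o=-E[:3,:3].T@E[:3,3]
    return o,D
def onplane(c,px,z):
    o,D=rays(c,px); return o+D*((z-o[2])/D[:,2])[:,None]
def proj(c,P):
    E=np.asarray(c["extrinsics"]); r,_=cv2.Rodrigues(E[:3,:3])
    return cv2.projectPoints(np.asarray(P,float).reshape(-1,1,3),r,E[:3,3],c["camera_matrix"],np.array([c["k1"],0,0,0.]))[0].reshape(-1,2)
E
python3 - <<'E'
from h import *
from workcell import robot
im=cv2.imread('pics/top0.png'); c=robot.calibration("top"); hsv=cv2.cvtColor(im,cv2.COLOR_BGR2HSV)
def blobs(m,name,z):
    n,l,st,ce=cv2.connectedComponentsWithStats(m.astype(np.uint8))
    for i in range(1,n):
        if st[i,4]>60:
            cs,_=cv2.findContours((l==i).astype(np.uint8),cv2.RETR_EXTERNAL,cv2.CHAIN_APPROX_NONE)
            P=onplane(c,cs[0].reshape(-1,2),z)[:,:2]
            (x,y),r=cv2.minEnclosingCircle(P.astype(np.float32))
            A=np.c_[2*P,np.ones(len(P))]; s=np.linalg.lstsq(A,(P**2).sum(1),rcond=None)[0]
            print(name,st[i],ce[i],"world c",onplane(c,[ce[i]],z)[0,:2],"fit",s[:2],np.sqrt(s[2]+s[0]**2+s[1]**2),"box",P.min(0),P.max(0))
b,g,r=[im[:,:,i].astype(int) for i in range(3)]
print(im[218,340],im[150,300],im[260,300],im[208,145])
blobs((r-b>-2)&(r>110)&(np.arange(420)[:,None]>100),'white',20)
blobs((b>r+50)&(hsv[...,1]>150)&(hsv[...,2]<220),'blue',85)
blobs((im.max(2)<70)&(np.arange(420)[:,None]>100)&(np.arange(420)[:,None]<340),'dark',10)
def crop(n,x0,y0,x1,y1,k,i=None):
    cv2.imwrite(n,cv2.resize((im if i is None else i)[y0:y1,x0:x1],None,fx=k,fy=k,interpolation=cv2.INTER_CUBIC))
crop('pics/c_dock.png',85,185,175,275,6)
crop('pics/c_mid.png',160,110,400,330,3)
s=cv2.imread('pics/scene0.png'); crop('pics/c_sdock.png',380,210,480,295,7,s)
E
```

```text
[114 123 125] [ 96 104  95] [ 98 105  96] [ 96 103  93]
white [125 196  27  11  63] [139.17 202.49] world c [595.17 290.  ] fit [648.15 308.15] 60.63136387011609 box [585.76 256.97] [613.07 329.67]
white [ 334  198   42   40 1322] [354.73 217.54] world c [ 537.44 -315.22] fit [ 537.85 -315.21] 56.2992512261219 box [ 482.54 -372.1 ] [ 593.39 -257.31]
white [129 243  29   7  78] [143.53 245.67] world c [472.96 274.79] fit [426.78 278.36] 52.0682898733662 box [462.76 237.22] [480.28 315.03]
white [ 332  257   59   59 2689] [361.03 285.92] world c [ 348.69 -322.96] fit [ 349.39 -322.65] 77.95820792392043 box [ 271.13 -402.3 ] [ 427.7  -243.63]
dark [240 134  23   6  65] [250.68 137.32] world c [781.55 -26.42] fit [797.   -27.76] 26.032613866998197 box [775.72 -59.42] [790.96   4.65]
dark [178 138  28  29 548] [191.04 151.47] world c [743.38 146.79] fit [742.63 147.8 ] 37.30442098404823 box [699.71 106.36] [784.3  184.69]
dark [105 196  37  60 472] [114.23 223.62] world c [538.16 361.76] fit [536.69 327.02] 67.6084677614641 box [450.01 288.19] [615.81 389.89]
dark [252 220  27  28 540] [266.4  233.11] world c [500.69 -66.89] fit [500.9  -66.29] 35.95938671956781 box [461.63 -99.76] [538.05 -26.54]
dark [553 245   7  63 259] [556.95 268.28] world c [ 385.69 -859.65] fit [ 364.74 -887.45] 57.15523561278544 box [ 282.38 -872.86] [ 449.05 -851.99]
```

View pics/c_dock.png

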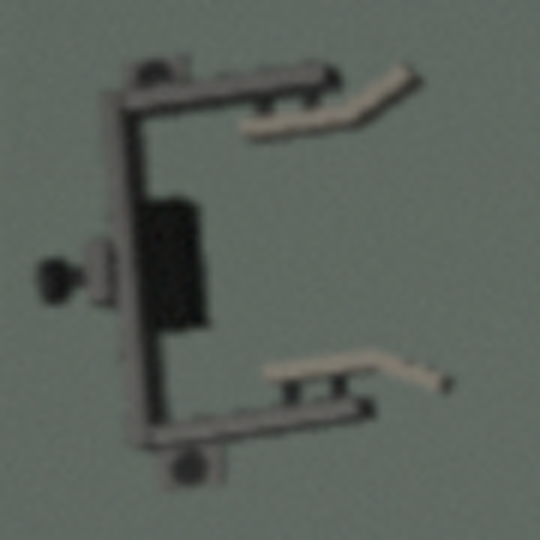

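View pics/c_mid.png

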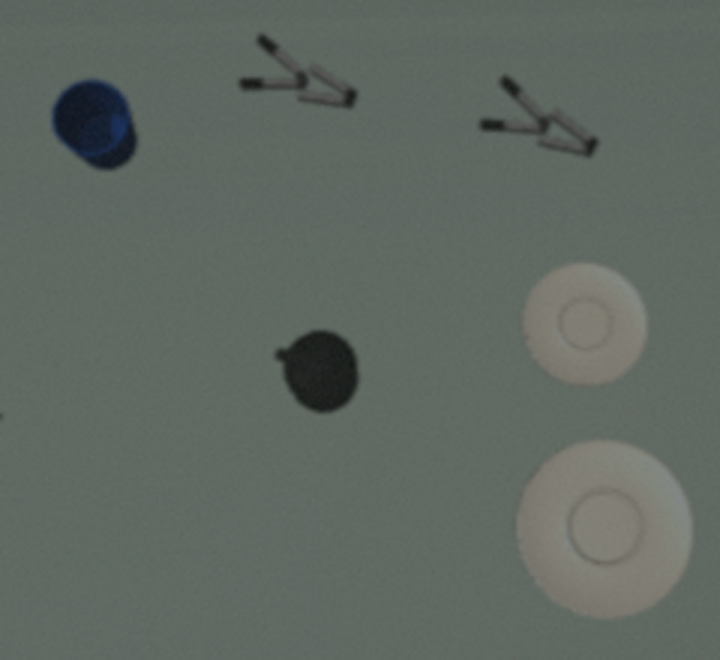

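View pics/c_sdock.png

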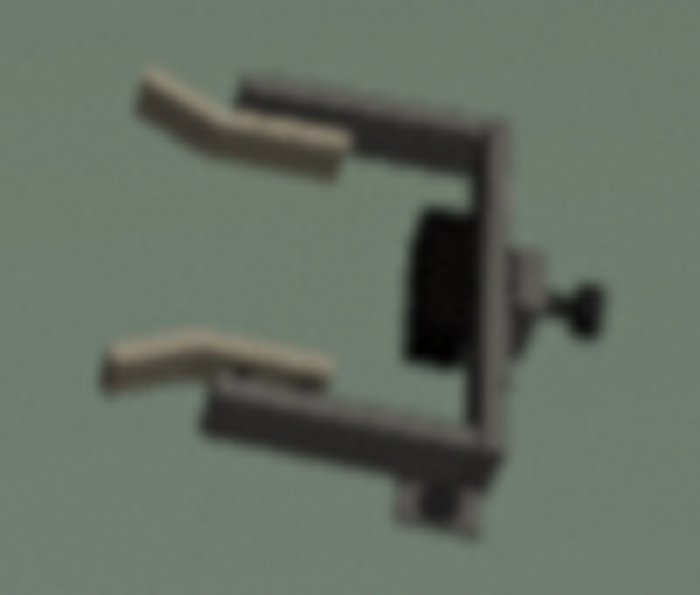

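The crop confirms the chosen plate: its radius fits 57 mm, against 78 mm for the bigger one. It sits at about (538,-315). Next the dock frame, using cheek and rail points from both views, plus the bottle and cup.

Run:
```python
from h import *
from workcell import robot
c=robot.calibration("top"); s=robot.calibration("scene")
def T(p,z): return onplane(c,np.array(p)/6+[85,185],z)
def S(p,z): return onplane(s,np.array(p)/7+[380,210],z)
# upper(=+x world) rail centre back/front, lower rail
for f,n,ru,rl,cu,cl in ((T,'top',[(125,99),(335,72)],[(145,438),(368,404)],[(243,128),(345,113),(408,68)],[(265,370),(375,353),(445,382)]),
                  (S,'scene',[(487,452),(210,385)],[(500,128),(245,78)],[(328,362),(198,335),(112,352)],[(348,135),(222,115),(150,70)])):
    print(n)
    a=f(ru,30)[:,:2];b=f(rl,30)[:,:2];u=f(cu,27)[:,:2];l=f(cl,27)[:,:2]
    print('rails',a,b,'cheek',u,l)
    for p in (a,b,u[:2][:: -1],l[:2][::-1]):pass
    d=lambda v:np.degrees(np.arctan2(v[1],v[0]))
    print('dirs',d(a[0]-a[1]),d(b[0]-b[1]),d(u[0]-u[1]),d(l[0]-l[1]))
    mid=(u+l)/2; print('mids end,knee,tip',mid,'rail mids',(a+b)/2, 'perp',d(u[0]-l[0]),d(u[1]-l[1]),d(u[2]-l[2]),d(a[0]-b[0]),d(a[1]-b[1]))
    print('widths',np.linalg.norm(u-l,axis=1),np.linalg.norm(a-b,axis=1))
# bottle & cup: scene base
im=cv2.imread('pics/scene0.png'); 
cv2.imwrite('pics/c_sc.png',cv2.resize(im[130:310,170:370],None,fx=4,fy=4,interpolation=cv2.INTER_CUBIC)[:600,:800] if 0 else cv2.resize(im[150:300,180:370],None,fx=4,fy=4,interpolation=cv2.INTER_CUBIC))
print('cam',-np.array(c['extrinsics'])[:3,:3].T@np.array(c['extrinsics'])[:3,3])
```

```text
top
rails [[598.44 380.  ]
 [608.87 282.64]] [[440.59 364.96]
 [453.53 263.63]] cheek [[583.89 325.76]
 [589.83 278.42]
 [610.53 249.46]] [[470.57 312.2 ]
 [477.14 261.85]
 [462.97 229.37]]
dirs 96.11675674697355 97.27420756497158 97.15830365469927 97.42892864348318
mids end,knee,tip [[527.23 318.98]
 [533.48 270.14]
 [536.75 239.41]] rail mids [[519.52 372.48]
 [531.2  273.13]] perp 6.826381993503507 8.363658809468921 7.749830637884845 5.443514946448248 6.976926393779803
widths [114.13 113.91 148.92] [158.56 156.5 ]
scene
rails [[609.09 386.02]
 [617.46 286.84]] [[446.78 367.99]
 [458.69 269.05]] cheek [[587.47 325.6 ]
 [593.4  278.11]
 [613.72 249.94]] [[470.72 312.98]
 [479.29 264.49]
 [466.08 232.64]]
dirs 94.82362520366742 96.86714999876689 97.12444232723863 100.01821529850176
mids end,knee,tip [[529.09 319.29]
 [536.35 271.3 ]
 [539.9  241.29]] rail mids [[527.93 377.  ]
 [538.08 277.94]] perp 6.170714643509642 6.805394905425201 6.683564131110031 6.3390917760153025 6.394271983720696
widths [117.43 114.93 148.64] [163.31 159.76]
cam [ 358.91 -111.61 1308.85]
```

View pics/c_sc.png

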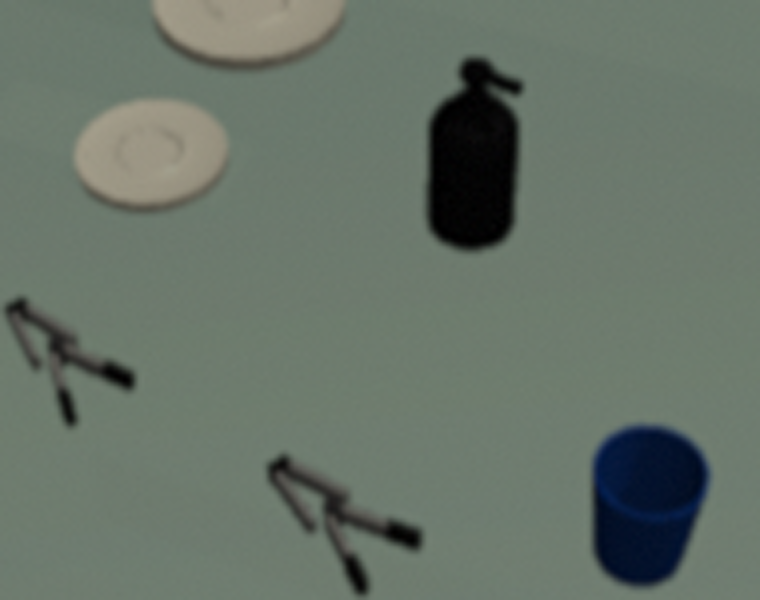

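```bash
python3 - <<'E'
from h import *
from workcell import robot
from scipy.spatial.transform import Rotation as R
c=robot.calibration("top"); s=robot.calibration("scene")
print(R.from_quat(robot.read_state()['tool_rot']).as_matrix())
def away(cam,p,r):
    E=np.array(cam['extrinsics']);o=(-E[:3,:3].T@E[:3,3])[:2]; d=p[:2]-o; return p[:2]+r*d/np.linalg.norm(d)
t=lambda p:np.array(p)/3+[160,110]; q=lambda p:np.array(p)/4+[180,150]
print('bottle scene',away(s,onplane(s,[q((471,248))],0)[0],33),'top',away(c,onplane(c,[t((327,411))],0)[0],33))
print('nozzle tip top',onplane(c,[t((279,354))],147),'scene',onplane(s,[q((520,89))],147),'head',onplane(s,[q((476,70))],150))
print('cup rim top',onplane(c,[t((91,117))],85),'scene',onplane(s,[q((651,473))],85))
print('saucer scene',onplane(s,[q((151,152))],22),onplane(s,[q((74,152)),q((229,150)),q((153,97))],22))
print('clamps top',onplane(c,[t(p) for p in ((265,40),(242,85),(300,80),(352,100),(505,80),(482,125),(545,125),(592,150))],10)[:,:2])
print('clamps scene',onplane(s,[q(p) for p in ((362,590),(418,540),(330,510),(280,465),(70,420),(130,380),(58,348),(15,308))],10)[:,:2])
print('red',onplane(c,[(427,186)],10))
E
python3 -c "
from workcell import robot;print([a for a in dir(robot) if a[0]!='_'])"
```

```text
[[ 0.3  -0.    0.96]
 [-0.96  0.    0.3 ]
 [-0.   -1.   -0.  ]]
bottle scene [494.25 -69.84] top [493.21 -61.63]
nozzle tip top [[499.49 -38.07 147.  ]] scene [[503.75 -35.7  147.  ]] head [[500.14 -69.48 150.  ]]
cup rim top [[728.2  133.84  85.  ]] scene [[734.99 135.63  85.  ]]
saucer scene [[ 544.39 -312.82   22.  ]] [[ 566.79 -366.67   22.  ]
 [ 519.69 -259.14   22.  ]
 [ 488.36 -340.66   22.  ]]
clamps top [[ 824.12  -20.16]
 [ 779.24    2.72]
 [ 782.83  -53.57]
 [ 761.45 -103.5 ]
 [ 777.55 -251.95]
 [ 733.21 -228.08]
 [ 731.59 -288.59]
 [ 705.64 -332.43]]
clamps scene [[ 833.78  -13.63]
 [ 786.11    4.59]
 [ 786.3   -56.57]
 [ 766.04 -101.58]
 [ 785.76 -247.6 ]
 [ 739.86 -226.97]
 [ 733.54 -286.75]
 [ 712.69 -333.42]]
red [[ 624.28 -525.7    10.  ]]
['IKError', 'calibration', 'grab_frame', 'read_state', 'sign_off']
```

Emit:
{"api": "step_arm", "payload": {
  "rows": [
    {"travel": [27, 17, -10], "angular": [0, 0, 4.3]},
    {"travel": [60, 38, -21], "angular": [0, 0, 9]},
    {"travel": [100, 62, -35], "angular": [0, 0, 15]},
    {"travel": [140, 88, -50], "angular": [0, 0, 21]},
    {"travel": [180, 113, -65], "angular": [0, 0, 27]},
    {"travel": [215, 135, -80], "angular": [0, 0, 33]},
    {"travel": [250, 157, -90], "angular": [0, 0, 39]},
    {"travel": [280, 176, -105], "angular": [0, 0, 44]},
    {"travel": [305, 192, -115], "angular": [0, 0, 48]},
    {"travel": [320, 200, -123], "angular": [0, 0, 51]},
    {"travel": [324.5, 204, -125], "angular": [0, 0, 51.4]},
    {"travel": [324.5, 204, -125], "angular": [0, 0, 51.4]}
  ],
  "hand": 105,
  "grip_force": 40
}}

```text
time_s: 1.65
tool_pos: [508.6, -393.4, 120.2]
tool_rot: [0.695, -0.132, 0.132, -0.695]
wrist_force: [-0.8, -0.8, 0.3]
opening: 0.591
```

Run:
```python
from h import *
from workcell import robot
c=robot.calibration("wrist")
im=robot.grab_frame("wrist")[:,:,::-1]; cv2.imwrite('pics/w1.png',im)
im=robot.grab_frame("scene")[:,:,::-1]; cv2.imwrite('pics/s1.png',im)
```

```text
(no output)
```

View pics/w1.png

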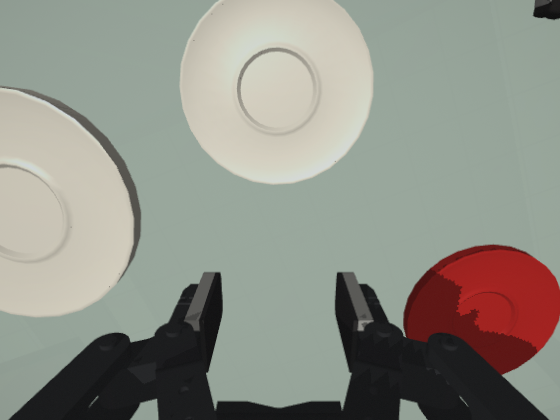

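View pics/s1.png

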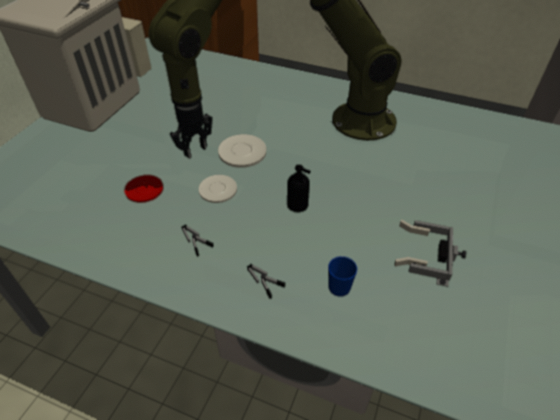

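The wrist view shows the saucer centred straight ahead at (277,90), with the fingers symmetric about column 278. I'll fix the saucer position from this view.

Run:
```python
from h import *
from workcell import robot
c=robot.calibration("wrist")
im=cv2.imread('pics/w1.png').astype(int)
m=((im[...,2]>im[...,0]+3)&(im[...,2]>130)&(im[...,1]>110)).astype(np.uint8)
n,l,st,ce=cv2.connectedComponentsWithStats(m)
i=l[150,280]; cs,_=cv2.findContours((l==i).astype(np.uint8),cv2.RETR_EXTERNAL,cv2.CHAIN_APPROX_NONE)
p=cs[0].reshape(-1,2); p=p[(p[:,1]>2)]
for z in (20,15):
    P=onplane(c,p,z)[:,:2]; s=np.linalg.lstsq(np.c_[2*P,np.ones(len(P))],(P**2).sum(1),rcond=None)[0]
    print(st[i],z,s[:2],np.sqrt(s[2]+s[0]**2+s[1]**2))
# tips of pads pixel rays at unknown z: print at several depths
for z in (100,106,110):
    print(z,onplane(c,[(207,272),(349,272),(221,273),(336,273)],z))
print(robot.read_state()['tool_pos'])
```

```text
[  179     0   195   185 29186] 20 [ 538.55 -317.58] 58.03346154029162
[  179     0   195   185 29186] 15 [ 538.51 -317.62] 59.30195701868066
100 [[ 479.87 -379.41  100.  ]
 [ 540.99 -403.58  100.  ]
 [ 485.69 -382.26  100.  ]
 [ 535.22 -401.85  100.  ]]
106 [[ 482.3  -376.85  106.  ]
 [ 540.96 -400.05  106.  ]
 [ 487.89 -379.59  106.  ]
 [ 535.43 -398.39  106.  ]]
110 [[ 483.93 -375.15  110.  ]
 [ 540.94 -397.7   110.  ]
 [ 489.36 -377.81  110.  ]
 [ 535.56 -396.09  110.  ]]
[ 508.09 -394.27  120.62]
```

Emit:
{"api": "step_arm", "payload": {
  "rows": [
    {"travel": [0, 0, -25]},
    {"travel": [0, 0, -55]},
    {"travel": [0, 0, -80]},
    {"travel": [0, 0, -93]},
    {"travel": [0, 0, -98]},
    {"travel": [0, 0, -102]},
    {"travel": [0, 0, -102]}
  ]
}}

```text
$.rows[0]: bad value
```

Run:
```python
from h import *
from workcell import robot
im=robot.grab_frame("wrist")[:,:,::-1]; cv2.imwrite('pics/w2.png',im)
s=robot.read_state(); print(s['tool_pos'],s['wrist_force'])
```

```text
[ 508.11 -394.31  120.71] [ 0.03 -0.12  0.13]
```

View pics/w2.png

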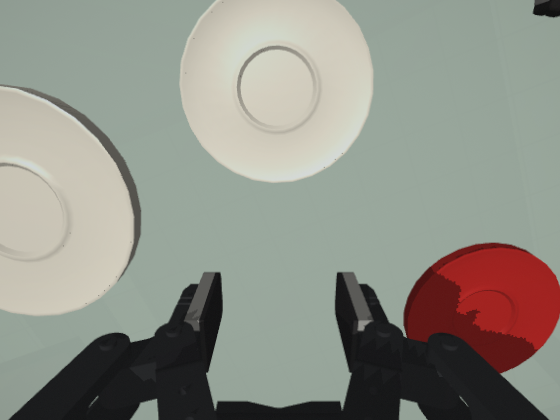

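The call was refused because each row also needs "angular". The view is unchanged, so I'll repeat it.

Emit:
{"api": "step_arm", "payload": {
  "rows": [
    {"travel": [0, 0, -25], "angular": [0, 0, 0]},
    {"travel": [0, 0, -55], "angular": [0, 0, 0]},
    {"travel": [0, 0, -80], "angular": [0, 0, 0]},
    {"travel": [0, 0, -93], "angular": [0, 0, 0]},
    {"travel": [0, 0, -98], "angular": [0, 0, 0]},
    {"travel": [0, 0, -102], "angular": [0, 0, 0]},
    {"travel": [0, 0, -102], "angular": [0, 0, 0]}
  ]
}}

```text
time_s: 2.68
tool_pos: [509.3, -393.3, 18.8]
tool_rot: [0.695, -0.131, 0.132, -0.695]
wrist_force: [-0.4, 0.1, -0.4]
opening: 0.591
```

Run:
```python
from h import *
from workcell import robot
im=robot.grab_frame("wrist")[:,:,::-1]; cv2.imwrite('pics/w3.png',im)
s=robot.read_state(); print(s['tool_pos'],s['wrist_force'],s['q'])
```

```text
[ 509.32 -393.34   18.89] [-0.27 -0.61 -0.05] [ 0.85  0.79 -0.4   1.69  0.42  0.75 -0.12]
```

View pics/w3.png

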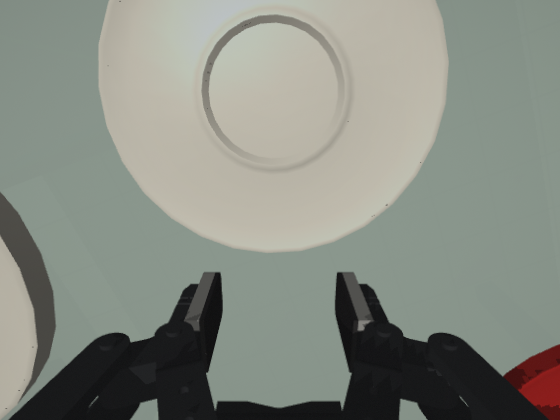

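Emit:
{"api": "step_arm", "payload": {
  "rows": [
    {"travel": [1.5, 3.7, 0], "angular": [0, 0, 0]},
    {"travel": [3.6, 9.3, 0], "angular": [0, 0, 0]},
    {"travel": [5.8, 14.9, 0], "angular": [0, 0, 0]},
    {"travel": [7.6, 19.6, 0], "angular": [0, 0, 0]},
    {"travel": [9.4, 24.2, 0], "angular": [0, 0, 0]},
    {"travel": [11.6, 29.8, 0], "angular": [0, 0, 0]},
    {"travel": [14.5, 37.3, 0], "angular": [0, 0, 0]},
    {"travel": [17.4, 44.7, 0], "angular": [0, 0, 0]},
    {"travel": [20.3, 52.2, 0], "angular": [0, 0, 0]},
    {"travel": [22, 56, 0], "angular": [0, 0, 0]}
  ]
}}

```text
time_s: 3.98
tool_pos: [531.4, -336.2, 18.3]
tool_rot: [-0.695, 0.131, -0.131, 0.695]
wrist_force: [-0.5, -1.4, 0.8]
opening: 0.587
```

```bash
cat >> h.py <<'E'
def saucer(robot,name,out):
    c=robot.calibration(name); st0=robot.read_state()
    im=robot.grab_frame(name)[:,:,::-1]; cv2.imwrite(out,im); im=im.astype(int)
    m=((im[...,2]>im[...,0]+3)&(im[...,2]>130)&(im[...,1]>110)).astype(np.uint8)
    n,l,st,ce=cv2.connectedComponentsWithStats(m)
    i=1+np.argmax(st[1:,4]); cs,_=cv2.findContours((l==i).astype(np.uint8),cv2.RETR_EXTERNAL,cv2.CHAIN_APPROX_NONE)
    p=cs[0].reshape(-1,2); p=p[(p[:,1]>2)&(p[:,0]>2)&(p[:,0]<557)]
    P=onplane(c,p,20)[:,:2]
    for k in range(3):
        s=np.linalg.lstsq(np.c_[2*P,np.ones(len(P))],(P**2).sum(1),rcond=None)[0]
        r=np.sqrt(s[2]+s[0]**2+s[1]**2); e=np.abs(np.hypot(*(P-s[:2]).T)-r); P=P[e<max(1.5,2*np.median(e))]
    from scipy.spatial.transform import Rotation as R
    z=R.from_quat(st0['tool_rot']).as_matrix()[:,2][:2]; d=s[:2]-st0['tool_pos'][:2]
    print(name,'centre',s[:2],'r',r,'n',len(P),'ahead',d@z,'left',d@[-z[1],z[0]],'heading',np.degrees(np.arctan2(z[1],z[0])),'tcp',st0['tool_pos'],'F',st0['wrist_force'],'t',st0['time_s'])
    u=np.array([-0.122,0.9925]); v=np.array([-u[1],u[0]]); e=s[:2]-[531.5,295]
    print('dock frame',e@u,e@v)
E
python3 - <<'E'
from h import *
from workcell import robot
saucer(robot,'wrist','pics/w4.png')
E
```

```text
wrist centre [ 555.32 -278.32] r 58.191610519112714 n 730 ahead 62.58893597581617 left -1.1590850382961972 heading 68.62570390692872 tcp [ 531.43 -336.18   18.3 ] F [-0.53 -1.45  0.75] t 3.975
dock frame -571.9288158238751 46.30092556041773
```

View pics/w4.png

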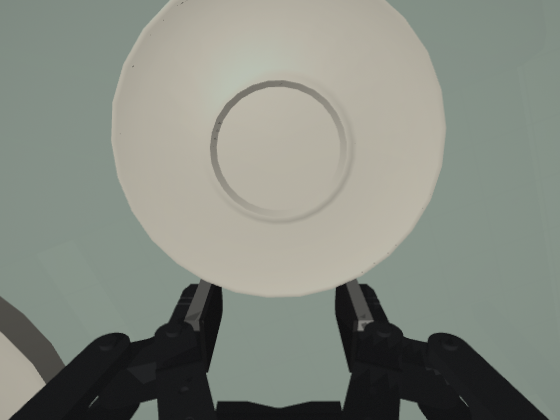

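The saucer sits 62.5 mm ahead of the TCP, seated against both fingers. Next I'll work out the path.

```bash
cat > plan.py <<'E'
from h import *
from scipy.optimize import least_squares
C0=np.array([555.3,-278.3]); L=62.5; D=8.5
def path(a,b,n1,n):
    # straight n1 steps, then ramp to a over 16, hold, ramp back to 97.0 over 8, end 4 straight
    h=[]
    for i in range(n):
        if i<n1: x=68.6
        elif i<n1+16: x=68.6+(a-68.6)*(i-n1+1)/16
        elif i<n-12: x=a
        elif i<n-4: x=a+(97-a)*(i-(n-12)+1)/8
        else: x=97
        h.append(x)
    h=np.array(h); hr=np.radians(h); u=np.c_[np.cos(hr),np.sin(hr)]
    C=C0+np.cumsum(u*D*b,0); return h,C,C-L*u
n=54
def f(v):
    h,C,T=path(v[0],v[1],15,n); e=C[-1]-[531.5,295]; U=np.array([-0.122,0.9925]); return [e@U+105,e@[-U[1],U[0]]]
v=least_squares(f,[110,1.]).x; print(v)
h,C,T=path(v[0],v[1],15,n)
for nm,p in (('bottle',(496,-69)),('cup',(731,135)),('cl1',(761,-103)),('cl2',(709,-333))): print(nm,np.hypot(*(C-p).T).min(),'tcp',np.hypot(*(T-p).T).min())
import sys
t0=C0-L*np.array([np.cos(np.radians(68.6)),np.sin(np.radians(68.6))]);h0=68.6
for k in range(0,n,18):
    print('rows',[(round(float(a-t0[0]),1),round(float(b-t0[1]),1),round(float(g-h0),1)) for (a,b),g in zip(T[k:k+18],h[k:k+18])]); print('end C',C[min(k+17,n-1)],'T',T[min(k+17,n-1)],h[min(k+17,n-1)])
    t0=T[k+17];h0=h[k+17]
E
python3 plan.py
```

```text
[111.35   1.07]
bottle 119.34320084126088 tcp 120.35842089283412
cup 172.8184789332137 tcp 178.21226016693524
cl1 144.65058030929228 tcp 136.21997131753955
cl2 163.10968278690873 tcp 163.11081193029696
rows [(3.3, 8.5, 0.0), (6.6, 16.9, 0.0), (10.0, 25.4, 0.0), (13.3, 33.9, 0.0), (16.6, 42.3, 0.0), (19.9, 50.8, 0.0), (23.2, 59.3, 0.0), (26.5, 67.7, 0.0), (29.9, 76.2, 0.0), (33.2, 84.7, 0.0), (36.5, 93.1, 0.0), (39.8, 101.6, 0.0), (43.1, 110.1, 0.0), (46.5, 118.5, 0.0), (49.8, 127.0, 0.0), (55.4, 134.6, 2.7), (60.7, 142.5, 5.3), (65.7, 150.6, 8.0)]
end C [ 612.62 -125.08] T [ 598.15 -185.88] 76.6150859559159
rows [(4.5, 8.3, 2.7), (8.7, 16.9, 5.3), (12.4, 25.6, 8.0), (15.8, 34.5, 10.7), (18.7, 43.5, 13.4), (21.2, 52.6, 16.0), (23.2, 61.9, 18.7), (24.9, 71.2, 21.4), (26.1, 80.6, 24.0), (26.8, 90.1, 26.7), (27.1, 99.6, 29.4), (27.0, 109.1, 32.1), (26.4, 118.5, 34.7), (23.1, 127.0, 34.7), (19.8, 135.5, 34.7), (16.5, 143.9, 34.7), (13.2, 152.4, 34.7), (9.9, 160.9, 34.7)]
end C [585.28  33.21] T [608.03 -25.  ] 111.34712509821813
rows [(-3.3, 8.5, 0.0), (-6.6, 16.9, 0.0), (-9.9, 25.4, 0.0), (-13.2, 33.9, 0.0), (-16.6, 42.4, 0.0), (-19.9, 50.8, 0.0), (-24.7, 58.7, -1.8), (-29.4, 66.7, -3.6), (-33.7, 74.9, -5.4), (-37.9, 83.2, -7.2), (-41.7, 91.7, -9.0), (-45.3, 100.2, -10.8), (-48.6, 108.9, -12.6), (-51.7, 117.6, -14.3), (-52.8, 126.7, -14.3), (-53.9, 135.7, -14.3), (-55.0, 144.7, -14.3), (-56.1, 153.7, -14.3)]
end C [544.31 190.78] T [551.93 128.75] 97.0
```

```bash
sed -i 's/v\[1\],15,n/v[1],18,n/g' plan.py; python3 plan.py
```

```text
[117.97   1.08]
bottle 129.88070732341214 tcp 136.31913274537627
cup 166.93598499407497 tcp 169.9301324684354
cl1 137.270677415357 tcp 127.82865262495797
cl2 163.11268054821196 tcp 163.09214414034466
rows [(3.4, 8.6, 0.0), (6.7, 17.2, 0.0), (10.1, 25.7, 0.0), (13.5, 34.3, 0.0), (16.8, 42.9, 0.0), (20.2, 51.5, 0.0), (23.5, 60.1, 0.0), (26.9, 68.7, 0.0), (30.3, 77.2, 0.0), (33.6, 85.8, 0.0), (37.0, 94.4, 0.0), (40.4, 103.0, 0.0), (43.7, 111.6, 0.0), (47.1, 120.1, 0.0), (50.4, 128.7, 0.0), (53.8, 137.3, 0.0), (57.2, 145.9, 0.0), (60.5, 154.5, 0.0)]
end C [ 615.84 -123.83] T [ 593.03 -182.02] 68.6
rows [(6.1, 7.6, 3.1), (11.7, 15.5, 6.2), (16.9, 23.7, 9.3), (21.7, 32.2, 12.3), (26.0, 41.0, 15.4), (29.8, 49.9, 18.5), (33.1, 59.0, 21.6), (36.0, 68.3, 24.7), (38.3, 77.8, 27.8), (40.1, 87.3, 30.9), (41.4, 97.0, 33.9), (42.2, 106.7, 37.0), (42.4, 116.4, 40.1), (42.2, 126.1, 43.2), (41.4, 135.8, 46.3), (40.1, 145.5, 49.4), (35.8, 153.6, 49.4), (31.4, 161.7, 49.4)]
end C [595.16  34.91] T [624.47 -20.29] 117.96617241679934
rows [(-4.3, 8.1, 0.0), (-8.6, 16.3, 0.0), (-13.0, 24.4, 0.0), (-17.3, 32.6, 0.0), (-21.6, 40.7, 0.0), (-25.9, 48.8, 0.0), (-32.4, 55.9, -2.6), (-38.6, 63.2, -5.2), (-44.4, 70.8, -7.9), (-49.9, 78.7, -10.5), (-55.0, 86.8, -13.1), (-59.8, 95.2, -15.7), (-64.1, 103.7, -18.3), (-68.1, 112.4, -21.0), (-69.2, 121.6, -21.0), (-70.3, 130.7, -21.0), (-71.4, 139.9, -21.0), (-72.5, 149.0, -21.0)]
end C [544.31 190.78] T [551.93 128.75] 97.0
```

Emit:
{"api": "step_arm", "payload": {
  "rows": [
    {"travel": [3.4, 8.6, 0], "angular": [0, 0, 0]},
    {"travel": [6.7, 17.2, 0], "angular": [0, 0, 0]},
    {"travel": [10.1, 25.7, 0], "angular": [0, 0, 0]},
    {"travel": [13.5, 34.3, 0], "angular": [0, 0, 0]},
    {"travel": [16.8, 42.9, 0], "angular": [0, 0, 0]},
    {"travel": [20.2, 51.5, 0], "angular": [0, 0, 0]},
    {"travel": [23.5, 60.1, 0], "angular": [0, 0, 0]},
    {"travel": [26.9, 68.7, 0], "angular": [0, 0, 0]},
    {"travel": [30.3, 77.2, 0], "angular": [0, 0, 0]},
    {"travel": [33.6, 85.8, 0], "angular": [0, 0, 0]},
    {"travel": [37, 94.4, 0], "angular": [0, 0, 0]},
    {"travel": [40.4, 103, 0], "angular": [0, 0, 0]},
    {"travel": [43.7, 111.6, 0], "angular": [0, 0, 0]},
    {"travel": [47.1, 120.1, 0], "angular": [0, 0, 0]},
    {"travel": [50.4, 128.7, 0], "angular": [0, 0, 0]},
    {"travel": [53.8, 137.3, 0], "angular": [0, 0, 0]},
    {"travel": [57.2, 145.9, 0], "angular": [0, 0, 0]},
    {"travel": [60.5, 154.5, 0], "angular": [0, 0, 0]}
  ]
}}

```text
time_s: 6.28
tool_pos: [591.8, -182.0, 18.3]
tool_rot: [-0.695, 0.131, -0.131, 0.695]
wrist_force: [-1.3, -1.9, 0.5]
opening: 0.588
```

Run:
```python
from h import *
from workcell import robot
saucer(robot,'wrist','pics/w5.png')
cv2.imwrite('pics/s5.png',robot.grab_frame('scene')[:,:,::-1])
```

```text
wrist centre [ 615.75 -124.2 ] r 58.18913123294631 n 729 ahead 62.58065725658604 left -1.2090908824458595 heading 68.5766979082736 tcp [ 591.77 -182.02   18.27] F [-1.3  -1.9   0.47] t 6.275
dock frame -426.3386612692825 -32.47413221905256
```

View pics/s5.png

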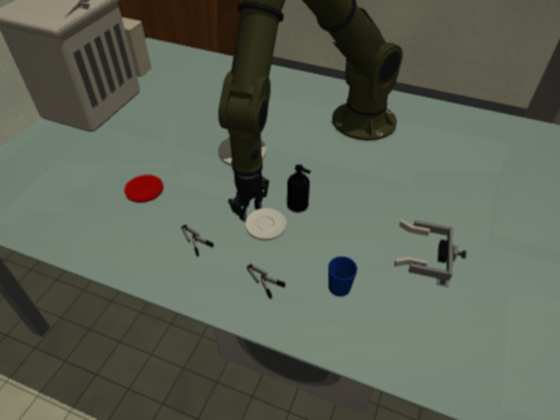

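Emit:
{"api": "step_arm", "payload": {
  "rows": [
    {"travel": [6.1, 7.6, 0], "angular": [0, 0, 3.1]},
    {"travel": [11.7, 15.5, 0], "angular": [0, 0, 6.2]},
    {"travel": [16.9, 23.7, 0], "angular": [0, 0, 9.3]},
    {"travel": [21.7, 32.2, 0], "angular": [0, 0, 12.3]},
    {"travel": [26, 41, 0], "angular": [0, 0, 15.4]},
    {"travel": [29.8, 49.9, 0], "angular": [0, 0, 18.5]}
  ]
}}

```text
time_s: 7.12
tool_pos: [621.7, -132.1, 18.3]
tool_rot: [-0.707, 0.017, -0.017, 0.707]
wrist_force: [-0.5, -1.8, -0.8]
opening: 0.591
```

Run:
```python
from h import *
from workcell import robot
saucer(robot,'wrist','pics/w6.png')
cv2.imwrite('pics/s6.png',cv2.resize(robot.grab_frame('scene')[:300,180:420,::-1],None,fx=2,fy=2))
```

```text
wrist centre [625.75 -69.91] r 58.19857169386327 n 730 ahead 62.26884227940112 left -1.1315430658499035 heading 87.28765514148962 tcp [ 621.67 -132.06   18.27] F [-0.48 -1.78 -0.81] t 7.125
dock frame -373.6715389074015 -49.021285952147956
```

View pics/s6.png

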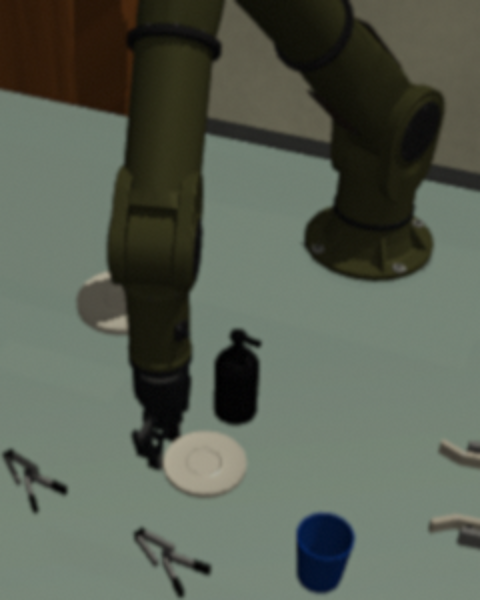

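The forearm and wrist joint are far above the bottle's height, so I'll carry on round.

Emit:
{"api": "step_arm", "payload": {
  "rows": [
    {"travel": [3.3, 9.1, 0], "angular": [0, 0, 3.1]},
    {"travel": [6.2, 18.4, 0], "angular": [0, 0, 6.2]},
    {"travel": [8.5, 27.9, 0], "angular": [0, 0, 9.3]},
    {"travel": [10.3, 37.4, 0], "angular": [0, 0, 12.4]},
    {"travel": [11.6, 47.1, 0], "angular": [0, 0, 15.4]},
    {"travel": [12.4, 56.8, 0], "angular": [0, 0, 18.5]},
    {"travel": [12.6, 66.5, 0], "angular": [0, 0, 21.6]},
    {"travel": [12.4, 76.2, 0], "angular": [0, 0, 24.7]},
    {"travel": [11.6, 85.9, 0], "angular": [0, 0, 27.8]},
    {"travel": [10.3, 95.6, 0], "angular": [0, 0, 30.9]},
    {"travel": [6, 103.7, 0], "angular": [0, 0, 30.9]},
    {"travel": [1.6, 111.8, 0], "angular": [0, 0, 30.9]}
  ]
}}

```text
time_s: 8.72
tool_pos: [622.6, -20.5, 18.3]
tool_rot: [0.686, 0.171, -0.171, -0.686]
wrist_force: [1.6, -1.8, -0.5]
opening: 0.588
```

Run:
```python
from h import *
from workcell import robot
saucer(robot,'wrist','pics/w7.png')
```

```text
wrist centre [594.13  34.32] r 58.20559442928515 n 731 ahead 61.782640254963475 left -0.5677929203694468 heading 117.93902028181276 tcp [622.58 -20.53  18.28] F [ 1.58 -1.76 -0.54] t 8.725
dock frame -266.36611419174403 -30.360935985632022
```

View pics/w7.png

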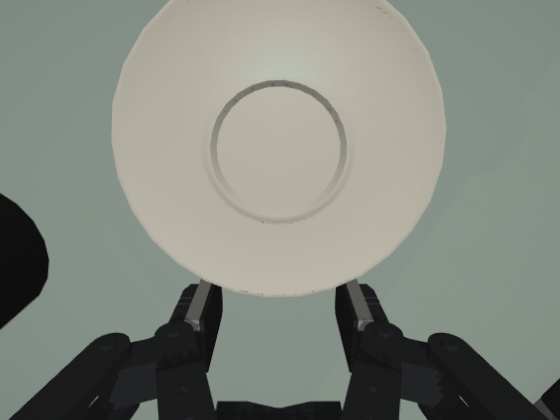

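The saucer is still seated against both fingers, and the bottle shows well clear on the left (20,260). On to the dock line.

Emit:
{"api": "step_arm", "payload": {
  "rows": [
    {"travel": [-4.3, 8.1, 0], "angular": [0, 0, 0]},
    {"travel": [-8.6, 16.3, 0], "angular": [0, 0, 0]},
    {"travel": [-13, 24.4, 0], "angular": [0, 0, 0]},
    {"travel": [-17.3, 32.6, 0], "angular": [0, 0, 0]},
    {"travel": [-21.6, 40.7, 0], "angular": [0, 0, 0]},
    {"travel": [-25.9, 48.8, 0], "angular": [0, 0, 0]},
    {"travel": [-32.4, 55.9, 0], "angular": [0, 0, -2.6]},
    {"travel": [-38.6, 63.2, 0], "angular": [0, 0, -5.2]},
    {"travel": [-44.4, 70.8, 0], "angular": [0, 0, -7.9]},
    {"travel": [-49.9, 78.7, 0], "angular": [0, 0, -10.5]},
    {"travel": [-55, 86.8, 0], "angular": [0, 0, -13.1]},
    {"travel": [-59.8, 95.2, 0], "angular": [0, 0, -15.7]},
    {"travel": [-64.1, 103.7, 0], "angular": [0, 0, -18.3]},
    {"travel": [-68.1, 112.4, 0], "angular": [0, 0, -21]},
    {"travel": [-69.2, 121.6, 0], "angular": [0, 0, -21]},
    {"travel": [-70.3, 130.7, 0], "angular": [0, 0, -21]}
  ]
}}

```text
time_s: 10.78
tool_pos: [552.5, 110.3, 18.2]
tool_rot: [0.706, 0.043, -0.043, -0.706]
wrist_force: [-0.4, -2.4, -0.2]
opening: 0.59
```

Run:
```python
from h import *
from workcell import robot
saucer(robot,'wrist','pics/w8.png')
im=robot.grab_frame('top')[:,:,::-1]
cv2.imwrite('pics/t8.png',cv2.resize(im[170:290,85:205],None,fx=5,fy=5,interpolation=cv2.INTER_CUBIC))
```

```text
wrist centre [545.74 171.94] r 58.20069716694112 n 730 ahead 62.02728852980539 left -0.8852420848327253 heading 97.03134481992161 tcp [552.45 110.28  18.25] F [-0.39 -2.38 -0.22] t 10.775
dock frame -123.87020338045052 0.8789935216466458
```

View pics/w8.png

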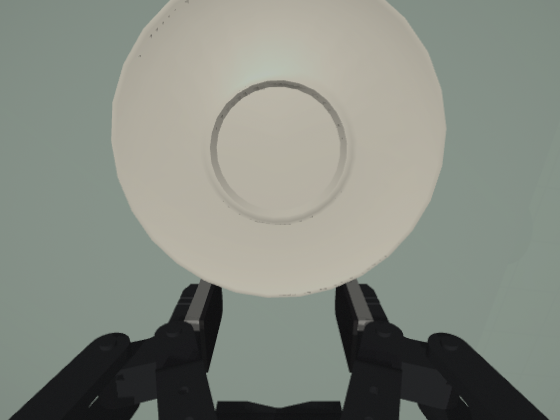

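View pics/t8.png

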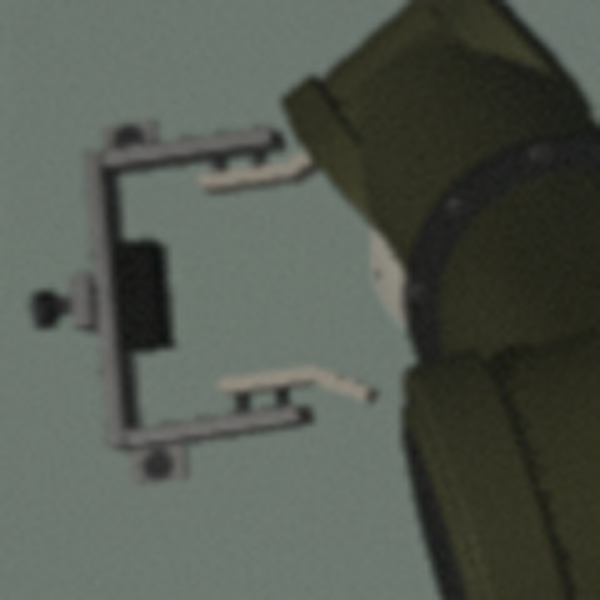

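Emit:
{"api": "step_arm", "payload": {
  "rows": [
    {"travel": [-1, 8.6, 0], "angular": [0, 0, 0]},
    {"travel": [-2.1, 17.2, 0], "angular": [0, 0, 0]},
    {"travel": [-3.2, 25.8, 0], "angular": [0, 0, 0]},
    {"travel": [-4.2, 34.4, 0], "angular": [0, 0, 0]},
    {"travel": [-5.3, 43, 0], "angular": [0, 0, 0]},
    {"travel": [-6.3, 51.6, 0], "angular": [0, 0, 0]}
  ]
}}

```text
time_s: 11.62
tool_pos: [546.2, 162.0, 18.2]
tool_rot: [0.706, 0.043, -0.043, -0.706]
wrist_force: [0.7, -2.3, -0.3]
opening: 0.586
```

Run:
```python
from h import *
from workcell import robot
saucer(robot,'wrist','pics/w9.png')
```

```text
wrist centre [539.56 223.71] r 58.19988802847914 n 730 ahead 62.04277764033372 left -0.9196172454949085 heading 96.98695649630281 tcp [546.2  162.02  18.23] F [ 0.7  -2.33 -0.33] t 11.625
dock frame -71.7343080401575 0.6931456638332936
```

View pics/w9.png

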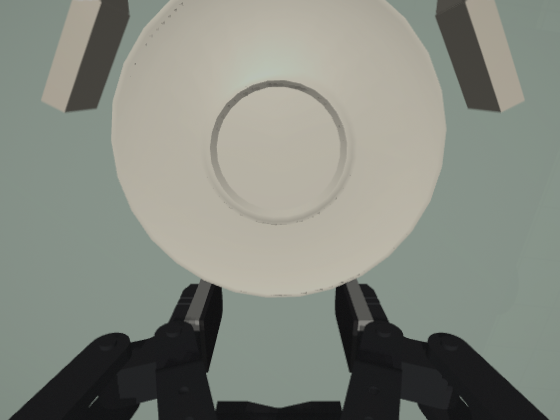

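Run:
```python
from h import *
from workcell import robot
c=robot.calibration("wrist")
P=onplane(c,[(66,112),(500,111)],27)[:,:2]; Q=onplane(c,[(97,108),(470,107)],5)[:,:2]
u=np.array([-0.122,0.9925]); v=np.array([-u[1],u[0]])
S=np.array([539.56,223.71])
for X in (P,Q): print(X,np.linalg.norm(X[0]-X[1]),'mid',X.mean(0),'mid rel saucer along/across',(X.mean(0)-S)@u,(X.mean(0)-S)@v,'perp yaw',np.degrees(np.arctan2(*(X[0]-X[1])[::-1])))
```

```text
[[469.59 231.43]
 [608.64 248.98]] 140.14699423829217 mid [539.12 240.2 ] mid rel saucer along/across 16.42437183897417 -1.5710285619887188 perp yaw -172.8088720378468
[[469.24 231.46]
 [609.9  249.27]] 141.77292399738883 mid [539.57 240.37] mid rel saucer along/across 16.529362410869503 -2.042004433798464 perp yaw -172.7864895882096
```

The mouth comes out at 140 mm wide, matching the spec, with a yaw of 97.2°. The saucer is 1.8 mm off the middle line and 73.5 mm before the origin. I'll push in to about -12 mm, correcting sideways on the way.

Emit:
{"api": "step_arm", "payload": {
  "rows": [
    {"travel": [0.1, 4.5, 0], "angular": [0, 0, 0]},
    {"travel": [0.1, 9, 0], "angular": [0, 0, 0]},
    {"travel": [0.1, 13.5, 0], "angular": [0, 0, 0.1]},
    {"travel": [-0.4, 18, 0], "angular": [0, 0, 0.1]},
    {"travel": [-1, 22.5, 0], "angular": [0, 0, 0.2]},
    {"travel": [-1.6, 27, 0], "angular": [0, 0, 0.2]},
    {"travel": [-2.2, 31.5, 0], "angular": [0, 0, 0.2]},
    {"travel": [-2.8, 36, 0], "angular": [0, 0, 0.2]},
    {"travel": [-3.3, 40.5, 0], "angular": [0, 0, 0.2]}
  ]
}}

```text
time_s: 12.8
tool_pos: [543.3, 199.2, 18.2]
tool_rot: [0.707, 0.043, -0.044, -0.704]
wrist_force: [0.7, -8.4, 3.2]
opening: 0.586
```

Run:
```python
from h import *
from workcell import robot
saucer(robot,'wrist','pics/w10.png')
```

```text
wrist centre [536.7  260.51] r 58.17091111630323 n 730 ahead 61.663420161118374 left -0.9481922025011016 heading 97.05737134725399 tcp [543.34 199.19  18.24] F [ 0.74 -8.36  3.24] t 12.8
dock frame -34.86855570839045 -0.95395900837043
```

View pics/w10.png

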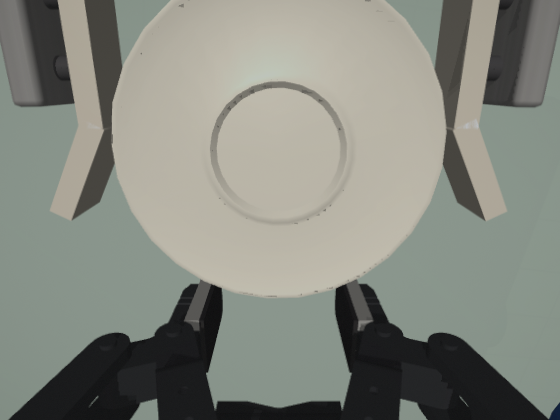

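```bash
sed -i 's/u=np.array(\[-0.122,0.9925\])/u=np.array([-0.1253,0.9921])/; s/\[531.5,295\]/[532.2,296.8]/' h.py; grep -n "0.1253" h.py
```

```text
27:    u=np.array([-0.1253,0.9921]); v=np.array([-u[1],u[0]]); e=s[:2]-[532.2,296.8]
```

Emit:
{"api": "step_arm", "payload": {
  "rows": [
    {"travel": [-0.5, 4, 0], "angular": [0, 0, 0]},
    {"travel": [-1, 8, 0], "angular": [0, 0, 0]},
    {"travel": [-1.5, 12, 0], "angular": [0, 0, 0]},
    {"travel": [-2, 15.5, 0], "angular": [0, 0, 0]},
    {"travel": [-2.2, 17.8, 0], "angular": [0, 0, 0]},
    {"travel": [-2.5, 19.8, 0], "angular": [0, 0, 0]}
  ]
}}

```text
time_s: 13.6
tool_pos: [540.8, 219.7, 18.3]
tool_rot: [0.707, 0.044, -0.044, -0.705]
wrist_force: [1.1, -6.7, 3.0]
opening: 0.587
```

Run:
```python
from h import *
from workcell import robot
saucer(robot,'wrist','pics/w11.png')
```

```text
wrist centre [534.1  281.08] r 58.1659392395177 n 737 ahead 61.72039637559804 left -0.9658334382043529 heading 97.0915760815288 tcp [540.77 219.71  18.26] F [ 1.11 -6.72  3.03] t 13.6
dock frame -15.835114565058381 0.08070144041739168
```

Emit:
{"api": "step_arm", "payload": {
  "rows": [
    {"travel": [-0.2, 1.5, 0], "angular": [0, 0, 0]},
    {"travel": [-0.4, 3, 0], "angular": [0, 0, 0]},
    {"travel": [-0.6, 4.5, 0], "angular": [0, 0, 0]},
    {"travel": [-0.7, 5.8, 0], "angular": [0, 0, 0]},
    {"travel": [-0.9, 7, 0], "angular": [0, 0, 0]}
  ]
}}

```text
time_s: 14.28
tool_pos: [539.9, 226.6, 18.3]
tool_rot: [0.707, 0.044, -0.044, -0.705]
wrist_force: [0.2, -7.2, 4.1]
opening: 0.593
```

```bash
cat > st.py <<'E'
from h import *
from workcell import robot
s=robot.read_state(); u=np.array([-0.1253,0.9921]); print(s['time_s'],s['tool_pos'],s['wrist_force'],'push',-s['wrist_force'][:2]@u,'along',(s['tool_pos'][:2]-[540.77,219.71])@u-15.8)
E
python3 st.py
```

```text
14.275 [539.89 226.62  18.25] [ 0.16 -7.17  4.14] push 7.128930348747992 along -8.834722426734533
```

Emit:
{"api": "step_arm", "payload": {
  "rows": [
    {"travel": [-0.1, 0.7, 0], "angular": [0, 0, 0]},
    {"travel": [-0.2, 1.4, 0], "angular": [0, 0, 0]},
    {"travel": [-0.3, 2, 0], "angular": [0, 0, 0]}
  ]
}}

```text
time_s: 14.65
tool_pos: [539.6, 228.6, 18.3]
tool_rot: [0.707, 0.044, -0.044, -0.705]
wrist_force: [0.7, -7.2, 4.1]
opening: 0.591
```

```bash
python3 st.py
```

```text
14.65 [539.63 228.59  18.27] [ 0.68 -7.22  4.12] push 7.243714244499732 along -6.846375221408801
```

Emit:
{"api": "step_arm", "payload": {
  "rows": [
    {"travel": [-0.1, 0.6, 0], "angular": [0, 0, 0]},
    {"travel": [-0.2, 1.2, 0], "angular": [0, 0, 0]}
  ]
}}

```text
time_s: 14.9
tool_pos: [539.4, 229.8, 18.2]
tool_rot: [0.707, 0.044, -0.044, -0.705]
wrist_force: [1.1, -7.3, 3.7]
opening: 0.587
```

```bash
python3 st.py
```

```text
14.9 [539.42 229.82  18.23] [ 1.08 -7.34  3.66] push 7.412425507215448 along -5.602461998500109
```

Sliding force is steady at about 7.3 N. I'll creep on.

Emit:
{"api": "step_arm", "payload": {
  "rows": [
    {"travel": [-0.1, 0.5, 0], "angular": [0, 0, 0]},
    {"travel": [-0.1, 1, 0], "angular": [0, 0, 0]}
  ]
}}

```text
time_s: 15.15
tool_pos: [539.4, 229.9, 18.2]
tool_rot: [0.707, 0.043, -0.044, -0.704]
wrist_force: [1.6, -10.2, 4.3]
opening: 0.586
```

Emit:
{"api": "step_arm", "payload": {
  "rows": [
    {"travel": [-0.1, 0.5, 0], "angular": [0, 0, 0]},
    {"travel": [-0.1, 1, 0], "angular": [0, 0, 0]}
  ]
}}

```text
time_s: 15.4
tool_pos: [539.4, 230.0, 18.2]
tool_rot: [0.708, 0.043, -0.044, -0.704]
wrist_force: [0.9, -12.1, 5.6]
opening: 0.587
```

```bash
python3 st.py
```

```text
15.4 [539.39 230.04  18.21] [  0.94 -12.11   5.59] push 12.131463689666266 along -5.382887473353527
```

The stop is felt at about x = -5.5 mm: the tool has stopped and the force is rising about 2.5 N per commanded mm. I'll press on to about 15.3 N total (7.3 sliding + 8).

Emit:
{"api": "step_arm", "payload": {
  "rows": [
    {"travel": [0, 0.4, 0], "angular": [0, 0, 0]},
    {"travel": [-0.1, 0.8, 0], "angular": [0, 0, 0]}
  ]
}}

```text
time_s: 15.65
tool_pos: [539.4, 230.1, 18.2]
tool_rot: [0.708, 0.043, -0.043, -0.703]
wrist_force: [0.8, -12.9, 6.6]
opening: 0.589
```

```bash
python3 st.py
```

```text
15.65 [539.41 230.07  18.23] [  0.83 -12.91   6.65] push 12.913008868532271 along -5.345981336880845
```

Emit:
{"api": "step_arm", "payload": {
  "rows": [
    {"travel": [-0.1, 0.5, 0], "angular": [0, 0, 0]},
    {"travel": [-0.1, 0.5, 0], "angular": [0, 0, 0]}
  ]
}}

```text
time_s: 15.9
tool_pos: [539.4, 230.1, 18.2]
tool_rot: [0.708, 0.043, -0.043, -0.703]
wrist_force: [1.3, -13.2, 7.0]
opening: 0.589
```

```bash
python3 st.py
```

```text
15.9 [539.36 230.09  18.2 ] [  1.32 -13.15   7.  ] push 13.216181894494133 along -5.32249724280074
```

Emit:
{"api": "step_arm", "payload": {
  "rows": [
    {"travel": [-0.1, 0.5, 0], "angular": [0, 0, 0]},
    {"travel": [-0.1, 1, 0], "angular": [0, 0, 0]},
    {"travel": [-0.1, 1, 0], "angular": [0, 0, 0]}
  ]
}}

```text
time_s: 16.27
tool_pos: [539.4, 230.2, 18.2]
tool_rot: [0.709, 0.042, -0.043, -0.703]
wrist_force: [2.3, -16.4, 7.4]
opening: 0.589
```

```bash
python3 st.py
```

```text
16.275 [539.37 230.21  18.18] [  2.31 -16.36   7.39] push 16.520022751177827 along -5.207089028737755
```

That is 16.5 N total, so roughly 8 to 9 N on the stop. I'll hold there.

Emit:
{"api": "step_arm", "payload": {
  "rows": [
    {"travel": [0, 0, 0], "angular": [0, 0, 0]},
    {"travel": [0, 0, 0], "angular": [0, 0, 0]},
    {"travel": [0, 0, 0], "angular": [0, 0, 0]}
  ]
}}

```text
time_s: 16.65
tool_pos: [539.4, 230.2, 18.2]
tool_rot: [0.709, 0.042, -0.043, -0.703]
wrist_force: [2.3, -16.0, 7.6]
opening: 0.591
```

```bash
python3 st.py
```

```text
16.65 [539.41 230.18  18.19] [  2.32 -15.95   7.62] push 16.11822434151139 along -5.244980270644605
```

Emit:
{"api": "step_arm", "payload": {
  "rows": [
    {"travel": [0, 0, 0], "angular": [0, 0, 0]},
    {"travel": [0, 0, 0], "angular": [0, 0, 0]},
    {"travel": [0, 0, 0], "angular": [0, 0, 0]},
    {"travel": [0, 0, 0], "angular": [0, 0, 0]},
    {"travel": [0, 0, 0], "angular": [0, 0, 0]},
    {"travel": [0, 0, 0], "angular": [0, 0, 0]},
    {"travel": [0, 0, 0], "angular": [0, 0, 0]}
  ]
}}

```text
time_s: 17.52
tool_pos: [539.4, 230.2, 18.2]
tool_rot: [0.709, 0.042, -0.043, -0.703]
wrist_force: [1.3, -15.7, 7.5]
opening: 0.59
```

```bash
python3 st.py
python3 - <<'E'
from h import *
from workcell import robot
saucer(robot,'wrist','pics/w12.png')
E
```

```text
17.525 [539.42 230.19  18.19] [  1.34 -15.75   7.49] push 15.791054873306637 along -5.237542808553785
wrist centre [532.76 291.23] r 58.17252293585036 n 734 ahead 61.40230626059766 left -0.7772502147376794 heading 96.9481311792542 tcp [539.42 230.19  18.19] F [  1.34 -15.75   7.49] t 17.525
dock frame -5.5930631517300835 0.1373290612876101
```

View pics/w12.png

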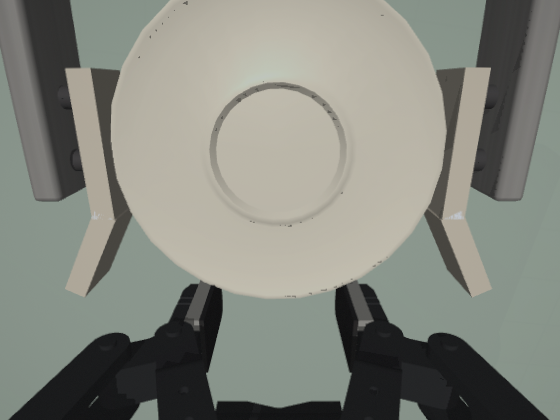

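Centred at y = 0.1 mm, x = -5.6 mm, and held for over 1.2 s. I'll back straight out, then raise.

Emit:
{"api": "step_arm", "payload": {
  "rows": [
    {"travel": [0.3, -2.5, 0], "angular": [0, 0, 0]},
    {"travel": [0.8, -6, 0], "angular": [0, 0, 0]},
    {"travel": [1.6, -13, 0], "angular": [0, 0, 0]},
    {"travel": [2.8, -22, 0], "angular": [0, 0, 0]},
    {"travel": [4, -32, 0], "angular": [0, 0, 0]},
    {"travel": [5, -42, 0], "angular": [0, 0, 0]},
    {"travel": [6, -50, 10], "angular": [0, 0, 0]},
    {"travel": [6, -55, 30], "angular": [0, 0, 0]},
    {"travel": [6, -60, 60], "angular": [0, 0, 0]},
    {"travel": [6, -62, 85], "angular": [0, 0, 0]},
    {"travel": [6, -62, 100], "angular": [0, 0, 0]},
    {"travel": [6, -62, 100], "angular": [0, 0, 0]}
  ]
}}

```text
time_s: 19.08
tool_pos: [545.2, 174.4, 119.4]
tool_rot: [-0.705, -0.045, 0.043, 0.706]
wrist_force: [-0.4, 0.5, -1.0]
opening: 0.586
```

Run:
```python
from h import *
from workcell import robot
saucer(robot,'wrist','pics/w13.png')
cv2.imwrite('pics/s13.png',robot.grab_frame('scene')[:,:,::-1])
```

```text
wrist centre [532.81 291.39] r 57.81613625996753 n 260 ahead 117.6428371545445 left -2.2755830482020016 heading 97.16366075040644 tcp [545.23 174.39 119.41] F [-0.44  0.49 -1.01] t 19.075
dock frame -5.439484353799628 0.068802544529537
```

View pics/w13.png

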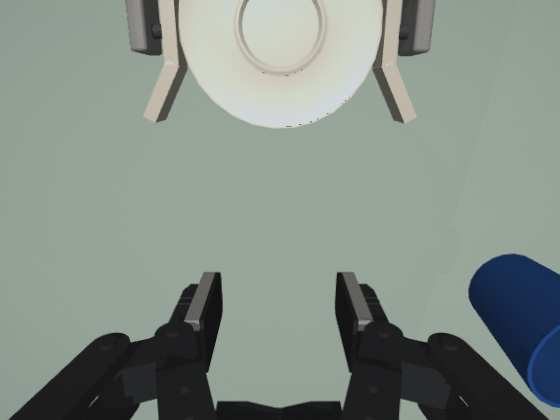

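View pics/s13.png

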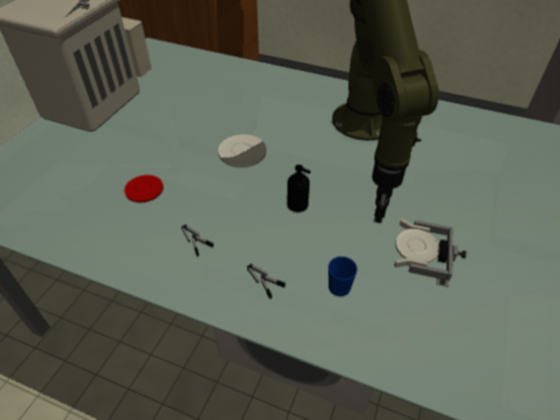

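The saucer stayed put between the cheeks (280,30 in the wrist view). The clamps, bottle and cup are where they were, and the gripper is clear. Handing in.

```bash
python3 -c "
from workcell import robot
print(robot.read_state()['qd']); print(robot.sign_off())"
```

```text
[-0.0058007   0.01318509  0.00503374  0.00448892 -0.00018497  0.0009618
  0.0002595 ]
the job is handed in; nothing more can be done
None
```

The saucer is parked in the bracket against the rubber stop, and the job is handed in at about 19 s of the 72 s allowed. `sign_off` reports no verdict.

**How it went:** I pushed the smaller white saucer along the glass with both fingers behind its rim. The planned path kept it about 39 mm from the bottle and over 70 mm from the cup. It went into the bracket's mouth with a steady sliding force of about 7.3 N.

**The stop:** I felt it at about x = -5.5 mm in the bracket's frame. I pressed to about 16 N total, roughly 8 to 9 N on the stop itself, and held that for just over a second. Then I backed straight out and raised the arm.

**Last checks:**
- **Saucer:** it sits at about x = -5.4 mm and y = 0.1 mm in the bracket's frame. It did not move when I let go.
- **Other objects:** by eye in the last scene picture, the bottle, the cup and both clamps are unmoved. The gripper is clear, with wrist force near zero.

**Didn't agree or go as planned:**
- **Cameras:** the fixed cameras disagreed by up to about 8 mm, so I took the final alignment from the wrist view of the bracket's mouth.
- **Stop force:** it is worked out from the total minus the sliding force, so it is good to about 1 N.
- **Refused call:** one move was refused for a missing field. Nothing moved, and I repeated it.

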